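Close a twist-lock microwave egg cooker over its cup

TASK

Close the egg cooker: lift the yellow cover by its knob, lower it gently around the small blue cup with its red lever over a blue mark, so that it sits flat down on the white base, and let go of it. Then push the red lever clockwise (seen from above), without holding the knob, until it is fully home at the red mark. Leave the other things on the cart alone.

Things in the scene. Friction and masses are not known exactly. Their poses are not given: they have to be found in the camera images.
- cooker_base: White round base of the cooker, fixed: plate 152 mm across, 8 mm thick; origin at the centre of its underside, z up. On the plate's edge (radius 61 to 75 mm) are flat marks: two red (home) on its +x and -x axes, two blue (open), each 72.5 degrees counter-clockwise from above of a red one. The cover fits either way round: lever to either blue mark, then to the red mark 72.5 degrees clockwise of it.
- base_ring (a point): Centre of the top of the ring on the base, 23 mm above its origin. Ring: outer radius 42, inner 38 mm; two opposite outward lugs to radius 51 mm, 17 to 23 mm above the origin, spanning -60 to +25 degrees about the base's +x and -x axes. With the lever within 14 degrees of a blue mark the cover goes down; else it stays propped on the lugs, 15 mm high. Stops end the turn at red, and just past blue.
- base_open (a point): Middle of one blue mark, radius 68 mm, on the plate's top. The other is opposite.
- base_home (a point): Middle of the red mark that belongs to it, radius 68 mm, on the base's +x axis. The other is opposite.
- egg_cup_center (a point): Centre, half-way up, of the small blue open cup (radius 34 mm, 38 mm high, about 0.11 kg) standing loose inside the ring of the base, its foot 8 mm above the base's origin. It stays there.
- cover_center (a point): Centre of the yellow cover, 25 mm above its rim; x points to its lever. Open below, radius 58 mm outside, 54 inside, 50 mm high, about 0.24 kg. Two lugs inside the rim, to radius 45 mm, 6 mm high, 60 degrees wide, on its +x and -x axes: 3 mm sideways play on the base. Starts rim down on the cart. Seated, this point is 33 mm above the base's origin; it then turns with light friction, a few N at the lever.
- cover_knob: Black bar knob on top of the cover, 50 mm long along the cover's x, 14 mm wide, 32 mm high; origin at the centre of its foot, on the cover's axis, 25 mm above the cover's centre.
- cover_lever: Red lever that sticks out of the cover's side along its +x, from radius 56 to 93 mm, 12 mm wide, 24 mm high; origin on the cover's axis at the level of the lever's lower edge, 12 mm above the rim (so 13 mm below the cover's centre).
- container: White lidded food container, 138 x 113 mm, 82 mm high. Leave alone. Origin under its centre.
- spoon: Stainless spoon, 170 mm long, lying along its x. Leave alone.
- butter_dish: White ceramic butter dish with cover, 170 x 95 mm, 71 mm high. Leave alone. Origin under its centre.
- bowl: Green glass bowl, rim radius 65 mm, 60 mm high. Leave alone. Origin under its centre.
- mug: Brown mug, radius 40 mm, 90 mm high, handle at its +y. Leave alone. Origin under its centre.
- shaker: Glass shaker with steel cap, radius 20 mm, 75 mm high. Leave alone. Origin under its centre.
There are look-alikes about, which are no part of the job. There is more than one size of the part that bears cover_center; the job needs the smallest.

How it is judged:
By the outcome, as a careful person would: the job done as asked, in the order asked, and still so for the second after the job is handed in, with the robot touching nothing.
It also fails if it takes over 58 s, if anything falls off the work surface, if the arm or the gripper's body presses on something with over 40 N, if the wrist force passes 120 N, or if a joint passes its speed limit or range.

ROBOT

A 7-joint arm with a two-finger parallel gripper is mounted at the origin on the work surface. World frame = base frame: x ahead of the robot, y to its left, z up, the work surface at z = 0. Lengths are in mm, angles in rad, forces in N, time in s.
With the tool pointing down it reaches from about 425 to 875 mm from the base axis. Payload 8.4 kg.
Tool frame: the origin (TCP) lies at the very end of the fingers, on their centre line; the grasp point (between the pads) lies 19 mm behind it (env.grip_point_offset is the distance from the TCP to the grasp point, in mm); z points along the fingers, y is the line along which they close (so a half turn about z gives the same grasp; the last joint's range is limited). The gripper opens to 85 mm and grips with 20 to 120 N. Pads are 22 mm wide; open, the fingers measure 114 mm over their backs; the gripper's body (76 mm by 85 mm) begins 54 mm behind the grasp point. The pads swing forward as they close: fully open they stand 13 mm farther back than shut.
Start: joints at [-1.213, 0.333, 0.04, 1.465, -0.013, 1.343, -0.059], TCP at [286.698, 583.325, 231.308] pointing down, gripper open.
Joint ranges: [-2.58, 2.58], [-0.38, 2.09], [-1.3, 1.39], [0.25, 2.4], [-1.5, 4.64], [0.08, 2.09], [-2.65, 2.65]. Speed limits (rad/s): [2.22, 2.22, 2.79, 2.79, 3.14, 3.14, 3.14].

INTERFACE

Orientations are given as a unit quaternion [x, y, z, w].
In Python, from station import env gives the robot as it stands.
- The arm moves only by the tool drive_tool, never from a script. Its arguments are lists of equal length, an entry for each row: "dr": the turn, a rotation vector about the tool's x, y, z normalised to -1 to 1, where 1 is 90 degrees, a list of three; "linear": the shift along the tool's x, y, z normalised to -1 to 1, where 1 is 100 mm, a list of three; "gripper": the closure, from 0 (fully open) to 1 (shut). A call has exactly 10 rows; each row is the pose to reach, as a shift and turn from the pose commanded when the call began, along the tool's axes at that moment; what a row does not reach only later rows make up. A row lasts 1/8 s, in which the tool goes at most 62.5 mm and 10.7 degrees, less where a joint would pass 70% of its speed; a pose out of reach is approached as far as the arm can. A call with a number of a shift or a turn outside -1 to 1 is refused whole. A call with a gripper value outside its range is refused whole. The fingers move at their own pace and stop on an object; "force" is the grip in N (left out, the last holds). Time passes only in rows, so rows that repeat a pose let the fingers close, or fill a call up. It gives the time, the measured TCP pose, the force, the opening and the grip force at its end, in the units of the state.
- env.read_state(): the state, without advancing time (a new reading comes with each control period).
- env.capture(name): name is "scene" or "top" or "wrist"; returns the picture (480x640x3 uint8, red, green, blue); there is no depth.
- env.camera_model(name): a dict with "mtx" (3x3 intrinsics, pixels), "R" (3x3) and "t" (3): a world point X has camera coordinates R X + t. Camera axes: x right, y down, z forward; pixel columns grow to the right and rows downward; lengths in mm; the calibration is good to about 2 mm. The wrist camera is an equidistant fisheye: a pixel r from the principal point sees the ray r / f radians off the axis. A picture is of the moment at which its call begins: read the wrist's pose just before it. camera_model takes no time and is no camera call; for the wrist camera it gives the pose at the moment of the call.
- env.sign_off(): hands the job in; it is judged then, once.
The state is a dict: "clock": time; "joint_pos": joint angles; "qvel": joint speeds; "tau": joint torques, N m; "position": TCP position; "orientation": TCP orientation; "force": force on the tool from outside, world axes, zero at the start; "torque": the same for the moment, N m; "opening": finger opening in mm; "grip_force": force on a finger pad.
Only numpy, scipy, OpenCV 4.12 (cv2) and the standard library are available. Lean on these libraries where they do the work, as an engineer would, in place of code of your own. Each camera call takes 0.05 s, during which the arm holds its last target. There are 200 camera calls.

## Working session

There is one attempt and no reset: what is moved stays moved. The work goes in short steps, Python scripts to look and compute and a tool call to move; the robot and the scene stay as the last step left them, time stands still between calls to the robot, and variables do not carry over. Pictures are saved under pics/ and viewed, at most 10 in all, crops included, and the job is handed in when it is done.

Besides the shell and the picture viewer there is one more tool, called as name(argument=value, ...) on one line, values as JSON. drive_tool: Moves the arm, as the interface text tells. Scaled input: -1 to 1 covers 100 mm each way for a shift and 90 degrees each way for a turn. Its arguments: {"type":"object","properties":{"dr":{"type":"array","items":{"type":"array","items":{"type":"number"}}},"linear":{"type":"array","items":{"type":"array","items":{"type":"number"}}},"gripper":{"type":"array","items":{"type":"number"}},"force":{"type":"number"}},"required":["dr","linear","gripper"]}

```bash
mkdir -p pics; ls
python3 - <<'E'
from station import env
import cv2,numpy as np
for n in("scene","top"):
    im=env.capture(n); cv2.imwrite(f"pics/{n}0.png",im[:,:,::-1])
    m=env.camera_model(n); print(n,np.round(m["mtx"],1).tolist(),np.round(m["R"],3).tolist(),np.round(m["t"],1))
s=env.read_state();print(s)
E
```

```text
pics
scene [[471.8, 0.0, 311.7], [0.0, 471.8, 235.9], [0.0, 0.0, 1.0]] [[0.334, 0.942, -0.011], [0.677, -0.249, -0.693], [-0.656, 0.224, -0.721]] [-233.7 -308.3 1515. ]
top [[570.3, 0.0, 320.6], [0.0, 570.3, 238.6], [0.0, 0.0, 1.0]] [[-0.024, -1.0, -0.004], [-0.99, 0.024, -0.14], [0.14, 0.001, -0.99]] [  95.6  539.9 1628.7]
{'clock': 0.1, 'joint_pos': array([-1.21318447,  0.33385604,  0.03987716,  1.46618978, -0.01338144,
        1.34328477, -0.05849888]), 'qvel': array([-0.00104768, -0.00274518, -0.00032808, -0.00481408,  0.00068435,
       -0.00187252, -0.00076668]), 'tau': array([ 5.28508026e-03, -6.60016537e+01,  1.37150332e+00, -4.06470358e+01,
        1.72872370e-02,  8.93242832e-03,  4.14231874e-05]), 'position': array([286.55734809, 582.96762076, 230.49664298]), 'orientation': array([ 2.26431906e-01,  9.74026719e-01, -7.28065723e-04, -1.08645619e-04]), 'force': array([-0.21520428,  0.25260471,  1.2041598 ]), 'torque': array([-0.00468202,  0.0105053 ,  0.04475778]), 'grip_force': 0.0, 'opening': 85.5741883667114}
```

View pics/top0.png

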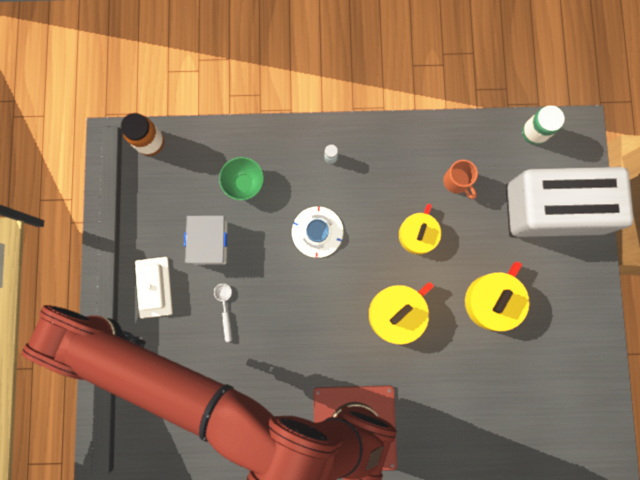

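View pics/scene0.png

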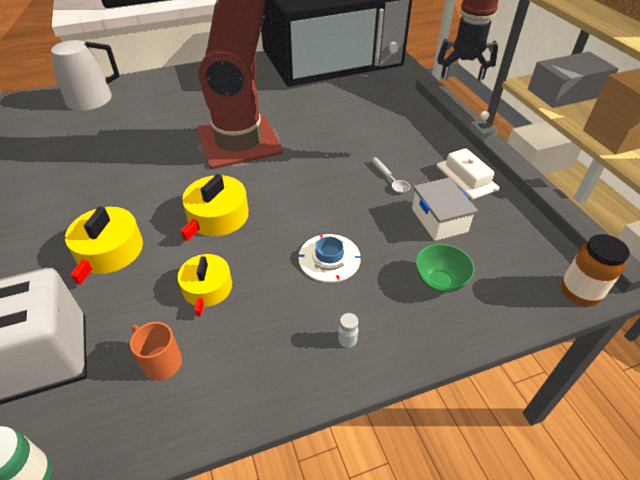

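The top view shows the small yellow cover at about (420,233) with its lever at (429,210). The base is at (318,232), with red marks at (319,208) and (317,255) and blue marks at (295,223) and (340,240). The scene view agrees with this.

```bash
cat > h.py <<'E'
from station import env
import cv2,numpy as np
def ray(n,uv,z,m=None):
    m=m or env.camera_model(n); K,R,t=(np.array(m[k],float) for k in("mtx","R","t"))
    x=(uv[0]-K[0,2])/K[0,0]; y=(uv[1]-K[1,2])/K[1,1]
    if n=="wrist":
        r=np.hypot(x,y); s=np.sin(r)/r if r>1e-9 else 1; d=np.array([x*s,y*s,np.cos(r)])
    else: d=np.array([x,y,1.])
    c=-R.T@t; d=R.T@d; return (c+d*(z-c[2])/d[2])
def masks(im):
    h=cv2.cvtColor(im,cv2.COLOR_RGB2HSV); H,S,V=h[...,0],h[...,1],h[...,2]
    return dict(red=((H<8)|(H>172))&(S>170)&(V>90),blue=(H>100)&(H<130)&(S>120)&(V>50),
      yellow=(H>20)&(H<35)&(S>150)&(V>80),black=(V<60),white=(S<50)&(V>150))
def blobs(m,box=None,mn=6):
    m=m.astype(np.uint8)
    if box: k=np.zeros_like(m); x0,y0,x1,y1=box; k[y0:y1,x0:x1]=1; m=m*k
    n,l,s,c=cv2.connectedComponentsWithStats(m)
    return [(int(s[i,4]),c[i],l==i) for i in np.argsort(-s[1:,4])+1 if s[i,4]>=mn]
def yaw():
    x,y,z,w=env.read_state()["orientation"]; return np.degrees(np.arctan2(2*(x*y+z*w),1-2*(y*y+z*z)))
E
python3 - <<'E'
from h import *
B={"top":((395,195,450,260),(285,200,352,265)),"scene":((172,250,240,318),(293,228,368,288))}
Z=dict(red=36,black=82,yellow=50,white=8,blue=8)
for n in B:
    im=env.capture(n);M=masks(im)
    print(n)
    for k in("red","black","yellow"):
        for a,c,_ in blobs(M[k],B[n][0])[:2]: print(" cover",k,a,c.round(1),ray(n,c,Z[k]).round(1))
    for k in("red","blue","white"):
        for a,c,_ in blobs(M[k],B[n][1],3)[:4]: print(" base",k,a,c.round(1),ray(n,c,8).round(1))
E
```

```text
top
 cover red 41 [427.4 208.5] [ 624.  -234.1   36. ]
 cover yellow 1284 [419.4 233.3] [ 548.8 -204.6   50. ]
 base blue 3 [295.  223.3] [594.2 157.9   8. ]
 base white 1737 [316.8 231.8] [567.2  93.3   8. ]
scene
 cover red 124 [198.8 306.7] [ 632.3 -235.3   36. ]
 cover black 104 [202.2 270.4] [ 574.1 -208.9   82. ]
 cover yellow 2005 [205.2 280. ] [ 575.8 -208.4   50. ]
 base red 8 [337.2 276.6] [637.  86.   8.]
 base red 4 [320.8 235.8] [498.4  95.9   8. ]
 base blue 204 [329.8 249.6] [550.9 100.2   8. ]
 base blue 10 [301.  255.5] [544.7  27.    8. ]
 base blue 10 [357.  256.5] [595.  154.6   8. ]
 base blue 8 [327.5 252. ] [556.3  92.2   8. ]
 base white 1650 [329.6 260.2] [583.1  87.5   8. ]
```

Base centre is about (569,91) with red marks at −4°/176° and blue marks at 68.5°/248.5°. The cover is at about (573,−208) with its lever at about −27°, so the current tool yaw already matches the knob. I'm moving there now.

drive_tool(dr=[[0, 0, 0], [0, 0, 0], [0, 0, 0], [0, 0, 0], [0, 0, 0], [0, 0, 0], [0, 0, 0], [0, 0, 0], [0, 0, 0], [0, 0, 0]], linear=[[-0.1, -0.1, 0], [-0.2, -0.2, 0], [-0.3, -0.3, 0], [-0.4, -0.4, 0], [-0.5, -0.5, 0], [-0.6, -0.6, 0], [-0.7, -0.7, 0], [-0.8, -0.8, 0], [-0.9, -0.9, 0], [-1, -1, 0]], gripper=[0, 0, 0, 0, 0, 0, 0, 0, 0, 0])

```text
clock: 1.45
position: [332.6, 448.6, 231.3]
orientation: [0.226, 0.974, -0.0, -0.0]
force: [-0.5, -0.9, 0.2]
opening: 85.4
grip_force: 0.0
```

drive_tool(dr=[[0, 0, 0], [0, 0, 0], [0, 0, 0], [0, 0, 0], [0, 0, 0], [0, 0, 0], [0, 0, 0], [0, 0, 0], [0, 0, 0], [0, 0, 0]], linear=[[-0.1, -0.1, 0], [-0.2, -0.2, 0], [-0.3, -0.3, 0], [-0.4, -0.4, 0], [-0.5, -0.5, 0], [-0.6, -0.6, 0], [-0.7, -0.7, 0], [-0.8, -0.8, 0], [-0.9, -0.9, 0], [-1, -1, 0]], gripper=[0, 0, 0, 0, 0, 0, 0, 0, 0, 0])

```text
clock: 2.7
position: [378.3, 314.7, 231.3]
orientation: [0.226, 0.974, -0.0, -0.0]
force: [0.8, -0.2, 0.7]
opening: 85.5
grip_force: 0.0
```

drive_tool(dr=[[0, 0, 0], [0, 0, 0], [0, 0, 0], [0, 0, 0], [0, 0, 0], [0, 0, 0], [0, 0, 0], [0, 0, 0], [0, 0, 0], [0, 0, 0]], linear=[[-0.1, -0.1, 0], [-0.2, -0.2, 0], [-0.3, -0.3, 0], [-0.4, -0.4, 0], [-0.5, -0.5, 0], [-0.6, -0.6, 0], [-0.7, -0.7, 0], [-0.8, -0.8, 0], [-0.9, -0.9, 0], [-1, -1, 0]], gripper=[0, 0, 0, 0, 0, 0, 0, 0, 0, 0])

```text
clock: 3.95
position: [423.9, 180.9, 231.3]
orientation: [0.226, 0.974, -0.0, 0.0]
force: [-0.1, 0.3, -0.5]
opening: 85.6
grip_force: 0.0
```

drive_tool(dr=[[0, 0, 0], [0, 0, 0], [0, 0, 0], [0, 0, 0], [0, 0, 0], [0, 0, 0], [0, 0, 0], [0, 0, 0], [0, 0, 0], [0, 0, 0]], linear=[[-0.1, -0.1, 0], [-0.2, -0.2, 0], [-0.3, -0.3, 0], [-0.4, -0.4, 0], [-0.5, -0.5, 0], [-0.6, -0.6, 0], [-0.7, -0.7, 0], [-0.8, -0.8, 0], [-0.9, -0.9, 0], [-1, -1, 0]], gripper=[0, 0, 0, 0, 0, 0, 0, 0, 0, 0])

```text
clock: 5.2
position: [469.5, 47.0, 231.3]
orientation: [0.226, 0.974, -0.0, -0.0]
force: [0.8, -0.2, -0.3]
opening: 85.6
grip_force: 0.0
```

Run:
```python
from h import *
import pickle
m=env.camera_model("wrist");im=env.capture("wrist")
cv2.imwrite("pics/w1.png",im[:,:,::-1]);pickle.dump(m,open("m1.pkl","wb"));print(m)
M=masks(im)
for k in("red","blue"):
    for a,c,_ in blobs(M[k],None,15)[:8]: print(k,a,c.round(1),ray("wrist",c,8,m).round(1))
```

```text
{'mtx': array([[371.64829954,   0.        , 318.30827085],
       [  0.        , 371.64829954, 238.9490001 ],
       [  0.        ,   0.        ,   1.        ]]), 'R': array([[ 4.41346006e-01,  8.97337000e-01,  1.11423299e-04],
       [ 8.56646606e-01, -4.21369814e-01,  2.97664362e-01],
       [ 2.67152196e-01, -1.31277527e-01, -9.54670579e-01]]), 't': array([-249.68556557, -421.04433912,  259.69575152])}
red 614 [ 75.7 256.4] [ 392.4 -246.7    8. ]
red 279 [  6.1 350.8] [ 450.  -515.7    8. ]
red 69 [376.5 208. ] [500.3  97.9   8. ]
red 45 [414.2 316.6] [636.  88.   8.]
blue 531 [617.5 155.3] [570.3 413.6   8. ]
blue 61 [334.  270.8] [542.8  29.9   8. ]
blue 56 [457.  260.5] [593.5 156.7   8. ]
```

View pics/w1.png

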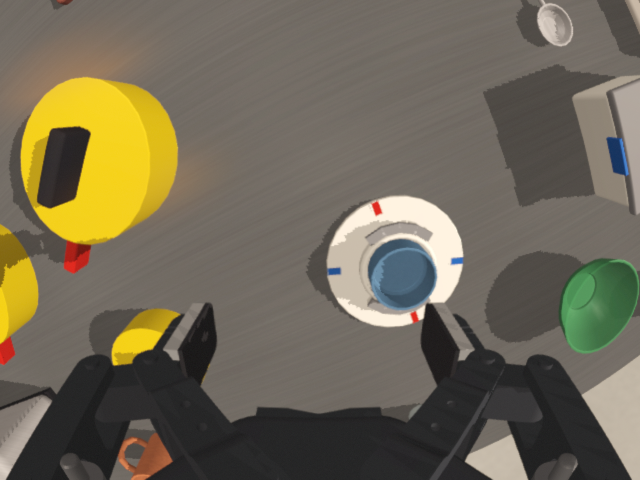

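drive_tool(dr=[[0, 0, 0], [0, 0, 0], [0, 0, 0], [0, 0, 0], [0, 0, 0], [0, 0, 0], [0, 0, 0], [0, 0, 0], [0, 0, 0], [0, 0, 0]], linear=[[-0.1, -0.1, 0], [-0.2, -0.2, 0], [-0.3, -0.3, 0], [-0.4, -0.4, 0], [-0.5, -0.5, 0], [-0.6, -0.6, 0], [-0.7, -0.7, 0], [-0.8, -0.8, 0], [-0.9, -0.9, 0], [-1, -1, 0]], gripper=[0, 0, 0, 0, 0, 0, 0, 0, 0, 0])

```text
clock: 6.5
position: [515.2, -86.8, 231.3]
orientation: [0.226, 0.974, -0.0, -0.0]
force: [0.3, -0.5, -0.2]
opening: 85.5
grip_force: 0.0
```

drive_tool(dr=[[0, 0, 0], [0, 0, 0], [0, 0, 0], [0, 0, 0], [0, 0, 0], [0, 0, 0], [0, 0, 0], [0, 0, 0], [0, 0, 0], [0, 0, 0]], linear=[[-0.1, -0.1, 0], [-0.2, -0.2, 0], [-0.3, -0.3, 0], [-0.4, -0.4, 0], [-0.5, -0.4, 0], [-0.6, -0.5, 0], [-0.7, -0.6, 0], [-0.8, -0.6, 0], [-0.9, -0.7, 0], [-0.9, -0.7, 0]], gripper=[0, 0, 0, 0, 0, 0, 0, 0, 0, 0])

```text
clock: 7.75
position: [564.7, -189.9, 231.2]
orientation: [0.227, 0.974, -0.0, -0.0]
force: [-0.3, -0.3, -0.2]
opening: 85.5
grip_force: 0.0
```

The wrist view shows the base clearly: red marks at (376,208) and (414,317), blue at (334,271) and (457,260). That puts the base centre at (568,93) with yaw −4.2°. Next is the cover.

Run:
```python
from h import *
m=env.camera_model("wrist");im=env.capture("wrist")
cv2.imwrite("pics/w2.png",im[:,:,::-1]); M=masks(im); print(yaw(),env.read_state()["position"])
for k,z in(("red",36),("yellow",50),("black",82)):
    for a,c,l in blobs(M[k],None,40)[:5]:
        r=cv2.minAreaRect(np.argwhere(l)[:,::-1].astype(np.float32)); p=[ray("wrist",q,z,m).round(0)[:2].tolist() for q in cv2.boxPoints(r)]
        print(k,a,c.round(1),ray("wrist",c,z,m).round(1),p)
```

```text
153.76271817015166 [ 564.63528701 -189.13153652  231.19037206]
red 1402 [209.  52.] [ 386.5 -213.1   36. ] [[392.0, -241.0], [358.0, -201.0], [380.0, -186.0], [413.0, -225.0]]
red 972 [ 48.  225.4] [ 439.  -473.9   36. ] [[407.0, -480.0], [426.0, -441.0], [469.0, -469.0], [451.0, -511.0]]
red 311 [304.3 280.5] [ 623.4 -234.3   36. ] [[609.0, -235.0], [613.0, -224.0], [639.0, -233.0], [635.0, -245.0]]
red 46 [530.8  41.4] [499.9  78.3  36. ] [[494.0, 76.0], [494.0, 81.0], [505.0, 80.0], [505.0, 75.0]]
red 40 [564.  158.1] [625.6  69.1  36. ] [[619.0, 67.0], [620.0, 72.0], [632.0, 71.0], [631.0, 66.0]]
yellow 13332 [ 59.  129.3] [ 364.8 -386.2   50. ] [[387.0, -525.0], [232.0, -428.0], [341.0, -290.0], [472.0, -366.0]]
yellow 11635 [295.1 204. ] [ 548.8 -204.9   50. ] [[473.0, -230.0], [524.0, -131.0], [628.0, -180.0], [575.0, -288.0]]
yellow 4188 [257.7  15.6] [ 382.7 -158.2   50. ] [[327.0, -215.0], [399.0, -96.0], [433.0, -112.0], [364.0, -232.0]]
black 52040 [312.8 418.8] [ 755.6 -290.5   82. ] [[760.0, -1051.0], [468.0, -563.0], [795.0, 102.0], [1334.0, 153.0]]
black 810 [ 13.7 153.2] [ 361.8 -430.7   82. ] [[333.0, -442.0], [357.0, -405.0], [388.0, -423.0], [365.0, -462.0]]
black 588 [293.4 223.5] [ 557.4 -208.7   82. ] [[538.0, -208.0], [542.0, -196.0], [575.0, -208.0], [571.0, -221.0]]
black 538 [ 13.  418.8] [ 631.  -754.5   82. ] [[610.0, -797.0], [614.0, -679.0], [647.0, -708.0], [647.0, -838.0]]
```

View pics/w2.png

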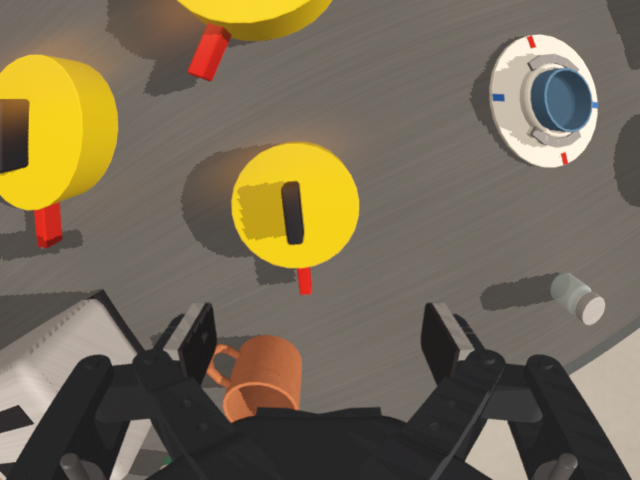

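The wrist view shows the cover disc centred at about (296,205), the knob spanning (284–303, 182–244) and the lever tip at about (306,293). I'll refine this with a circle fit on the top rim, using edges on the side facing away from the camera.

```bash
cat >> h.py <<'E'
def cover(im,m,box,z0=0):
    from scipy.optimize import least_squares
    k=np.zeros(im.shape[:2],np.uint8); x0,y0,x1,y1=box; k[y0:y1,x0:x1]=1
    h=cv2.cvtColor(im,cv2.COLOR_RGB2HSV)
    y=((h[...,0]>20)&(h[...,0]<35)&(h[...,1]>150)&(k>0)).astype(np.uint8)
    c=max(cv2.findContours(y,cv2.RETR_EXTERNAL,cv2.CHAIN_APPROX_NONE)[0],key=cv2.contourArea)
    P=np.array([ray("wrist",p,z0+50,m)[:2] for p in cv2.convexHull(c)[:,0]])
    R,t=np.array(m["R"]),np.array(m["t"]); cam=(-R.T@t)
    g=P.mean(0); d=(cam[:2]-g)/np.linalg.norm(cam[:2]-g); Q=P[(P-g)@d<5]
    f=least_squares(lambda q:np.hypot(*(Q-q[:2]).T)-58,g,loss="soft_l1")
    kn=(h[...,2]<70)&(h[...,1]<120)&(k>0)
    b=blobs(kn,box,100)
    print("cam",cam.round(0),"hull",g.round(1),"circle",f.x.round(1),"rms",np.sqrt(np.mean(f.fun**2)).round(2))
    for a,cc,l in b[:1]:
        r=cv2.minAreaRect(np.argwhere(l)[:,::-1].astype(np.float32)); q=[ray("wrist",u,z0+82,m)[:2] for u in cv2.boxPoints(r)]
        e=max([q[1]-q[0],q[2]-q[1]],key=np.linalg.norm); print("knob",cc.round(1),np.round(q,1).tolist(),"angle",np.degrees(np.arctan2(e[1],e[0])))
    red=blobs(masks(im)["red"],box,30)
    for a,cc,l in red[:1]:
        r=cv2.minAreaRect(np.argwhere(l)[:,::-1].astype(np.float32))
        p=ray("wrist",cc,z0+36,m)[:2]; v=p-f.x; print("lever",p.round(1),"ang",np.degrees(np.arctan2(v[1],v[0])),np.hypot(*v))
    return f.x
E
python3 - <<'E'
from h import *
im=cv2.imread("pics/w2.png")[:,:,::-1].copy(); cover(im,env.camera_model("wrist"),(225,130,370,310))
E
```

```text
cam [ 497. -155.  373.] hull [ 547.4 -205.5] circle [ 550.7 -206.1] rms 0.22
knob [293.1 219.8] [[532.9, -205.3], [537.5, -192.9], [575.3, -207.3], [570.8, -220.2]] angle -20.777416190021462
lever [ 623.3 -233.4] ang -20.624121851096124 77.56883755161105
```

drive_tool(dr=[[0, 0, -0.02], [0, 0, -0.04], [0, 0, -0.06], [0, 0, -0.06], [0, 0, -0.06], [0, 0, -0.06], [0, 0, -0.06], [0, 0, -0.06], [0, 0, -0.06], [0, 0, -0.06]], linear=[[0.02, -0.1, 0.1], [0.05, -0.2, 0.2], [0.05, -0.21, 0.3], [0.05, -0.21, 0.4], [0.05, -0.21, 0.5], [0.05, -0.21, 0.6], [0.05, -0.21, 0.7], [0.05, -0.21, 0.8], [0.05, -0.21, 0.8], [0.05, -0.21, 0.8]], gripper=[0, 0, 0, 0, 0, 0, 0, 0, 0, 0])

```text
clock: 9.05
position: [551.2, -205.2, 151.6]
orientation: [0.18, 0.984, -0.0, 0.0]
force: [-0.8, 0.3, 0.1]
opening: 85.0
grip_force: 0.0
```

Run:
```python
from h import *
m=env.camera_model("wrist");im=env.capture("wrist")
cv2.imwrite("pics/w3.png",im[:,:,::-1]);print(yaw(),env.read_state()["position"])
cover(im,m,(180,130,460,420))
```

```text
159.22078566666832 [ 551.2576691  -205.27362886  151.72267332]
cam [ 480. -178.  294.] hull [ 549.1 -208.1] circle [ 550.5 -207. ] rms 0.32
knob [439.8 369.1] [[604.0, -161.2], [617.6, -129.2], [729.5, -148.0], [708.4, -186.6]] angle -9.556418605388046
lever [ 624.4 -235.2] ang -20.864153587594075 79.02098506531829
```

View pics/w3.png

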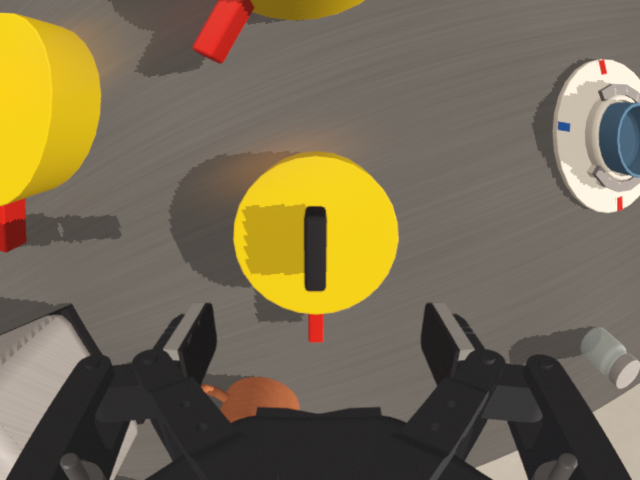

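The view shows the knob vertical at (316,249), lever at (316,328), fingers straddling it evenly. Descend and grip.

drive_tool(dr=[[0, 0, 0], [0, 0, 0], [0, 0, 0], [0, 0, 0], [0, 0, 0], [0, 0, 0], [0, 0, 0], [0, 0, 0], [0, 0, 0], [0, 0, 0]], linear=[[0, -0.01, 0.15], [0, -0.01, 0.3], [0, -0.01, 0.45], [0, -0.01, 0.6], [0, -0.01, 0.75], [0, -0.01, 0.85], [0, -0.01, 0.93], [0, -0.01, 0.95], [0, -0.01, 0.95], [0, -0.01, 0.95]], gripper=[0, 0, 0, 0, 0, 0, 0, 0, 0.2, 0.4], force=40)

```text
clock: 10.35
position: [550.9, -206.2, 56.8]
orientation: [0.18, 0.984, -0.0, 0.0]
force: [0.9, 0.2, 0.0]
opening: 52.2
grip_force: 0.0
```

drive_tool(dr=[[0, 0, 0], [0, 0, 0], [0, 0, 0], [0, 0, 0], [0, 0, 0], [0, 0, 0], [0, 0, 0], [0, 0, 0], [0, 0, 0], [0, 0, 0]], linear=[[0, 0, 0], [0, 0, 0], [0, 0, 0], [0, 0, 0], [0, 0, 0], [0, 0, 0], [0, 0, 0], [0, 0, 0], [0, 0, 0], [0, 0, 0]], gripper=[0.6, 0.8, 1, 1, 1, 1, 1, 1, 1, 1], force=60)

```text
clock: 11.6
position: [550.9, -206.3, 56.7]
orientation: [0.18, 0.984, -0.0, 0.0]
force: [-0.4, -1.0, 5.8]
opening: 13.1
grip_force: 59.3
```

drive_tool(dr=[[0, 0, 0], [0, 0, 0], [0, 0, 0], [0, 0, 0], [0, 0, 0], [0, 0, 0], [0, 0, 0], [0, 0, 0], [0, 0, 0], [0, 0, 0]], linear=[[0, 0, -0.05], [0, 0, -0.15], [0, 0, -0.27], [0, 0, -0.4], [0, 0.05, -0.53], [0, 0.15, -0.65], [0.05, 0.3, -0.7], [0.1, 0.45, -0.7], [0.15, 0.6, -0.7], [0.2, 0.75, -0.7]], gripper=[1, 1, 1, 1, 1, 1, 1, 1, 1, 1])

```text
clock: 12.85
position: [558.3, -127.4, 125.9]
orientation: [0.18, 0.984, -0.0, -0.0]
force: [-0.2, -0.5, -1.9]
opening: 13.1
grip_force: 58.5
```

drive_tool(dr=[[0, 0, 0.05], [0, 0, 0.1], [0, 0, 0.15], [0, 0, 0.2], [0, 0, 0.25], [0, 0, 0.3], [0, 0, 0.35], [0, 0, 0.4], [0, 0, 0.45], [0, 0, 0.5]], linear=[[0.04, 0.1, 0], [0.08, 0.2, 0], [0.12, 0.3, 0], [0.16, 0.4, 0], [0.2, 0.5, 0], [0.24, 0.6, 0], [0.28, 0.7, 0], [0.32, 0.8, 0], [0.36, 0.9, 0], [0.4, 1, 0]], gripper=[1, 1, 1, 1, 1, 1, 1, 1, 1, 1])

```text
clock: 14.1
position: [556.3, -20.1, 126.0]
orientation: [0.544, 0.839, -0.0, -0.0]
force: [0.1, 0.1, -2.4]
opening: 12.8
grip_force: 58.4
```

drive_tool(dr=[[0, 0, 0.06], [0, 0, 0.12], [0, 0, 0.18], [0, 0, 0.24], [0, 0, 0.3], [0, 0, 0.36], [0, 0, 0.42], [0, 0, 0.48], [0, 0, 0.51], [0, 0, 0.51]], linear=[[0.1, 0.06, 0], [0.22, 0.13, 0], [0.34, 0.2, 0], [0.46, 0.27, 0], [0.58, 0.34, 0], [0.7, 0.41, 0], [0.82, 0.48, 0], [0.92, 0.53, 0], [0.98, 0.57, 0], [0.98, 0.57, 0]], gripper=[1, 1, 1, 1, 1, 1, 1, 1, 1, 1])

```text
clock: 15.35
position: [568.1, 92.8, 126.0]
orientation: [0.827, 0.562, -0.0, -0.0]
force: [0.7, -0.4, -2.0]
opening: 12.9
grip_force: 58.5
```

Run:
```python
from h import *
m=env.camera_model("wrist");im=env.capture("wrist")
w=env.capture("scene")
print(yaw(),env.read_state()["position"])
cv2.imwrite("pics/w4.png",np.hstack([cv2.resize(im,(400,300)),cv2.resize(w[150:350,220:487],(400,300))])[:,:,::-1])
M=masks(im)
for k in("red","blue"):
    for a,c,_ in blobs(M[k],(150,80,500,450),15)[:6]: print(k,a,c.round(1),ray("wrist",c,8,m).round(1),"z105",ray("wrist",c,105,m).round(1))
try: cover(im,m,(150,100,480,440),69.2)
except Exception as e: print(e)
```

```text
68.39980600603784 [568.14524696  91.57404141 126.15255917]
red 257 [317.7 405.9] [506.3 -62.    8. ] z105 [539.9  22.3 105. ]
red 84 [410.8 204.4] [638.7  88.1   8. ] z105 [622.9 116.3 105. ]
cam [596. 164. 268.] hull [582.4 114.5] circle [567.9  93.4] rms 2.51
knob [315.9 381. ] [[524.3, 146.2], [633.8, 102.9], [618.5, 4.8], [466.6, 63.7]] angle -21.55702938179913
lever [540.   22.4] ang -111.47840663297139 76.27026105192095
```

View pics/w4.png

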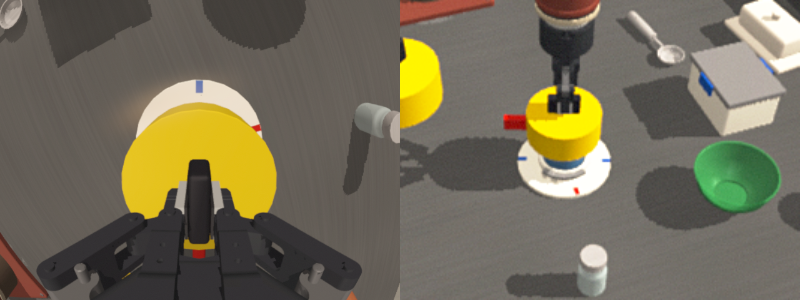

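The picture shows the cover centred over the base, with the lever near (197,254) opposite the far blue mark at (199,86), as wanted. Lowering gently.

drive_tool(dr=[[0, 0, 0], [0, 0, 0], [0, 0, 0], [0, 0, 0], [0, 0, 0], [0, 0, 0], [0, 0, 0], [0, 0, 0], [0, 0, 0], [0, 0, 0]], linear=[[0, 0, 0.05], [0, 0, 0.1], [0, 0, 0.15], [0, 0, 0.2], [0, 0, 0.25], [0, 0, 0.3], [0, 0, 0.34], [0, 0, 0.38], [0, 0, 0.4], [0, 0, 0.42]], gripper=[1, 1, 1, 1, 1, 1, 1, 1, 1, 1])

```text
clock: 16.7
position: [568.4, 91.6, 84.2]
orientation: [0.827, 0.562, 0.0, 0.0]
force: [-0.3, 0.7, -2.2]
opening: 12.7
grip_force: 58.5
```

drive_tool(dr=[[0, 0, 0], [0, 0, 0], [0, 0, 0], [0, 0, 0], [0, 0, 0], [0, 0, 0], [0, 0, 0], [0, 0, 0], [0, 0, 0], [0, 0, 0]], linear=[[0, 0, 0.02], [0, 0, 0.04], [0, 0, 0.06], [0, 0, 0.08], [0, 0, 0.1], [0, 0, 0.11], [0, 0, 0.12], [0, 0, 0.13], [0, 0, 0.14], [0, 0, 0.14]], gripper=[1, 1, 1, 1, 1, 1, 1, 1, 1, 1])

```text
clock: 17.95
position: [568.4, 91.6, 70.3]
orientation: [0.827, 0.562, -0.0, 0.0]
force: [0.3, 0.5, -1.2]
opening: 13.0
grip_force: 58.5
```

drive_tool(dr=[[0, 0, 0], [0, 0, 0], [0, 0, 0], [0, 0, 0], [0, 0, 0], [0, 0, 0], [0, 0, 0], [0, 0, 0], [0, 0, 0], [0, 0, 0]], linear=[[0, 0, 0.01], [0, 0, 0.015], [0, 0, 0.02], [0, 0, 0.025], [0, 0, 0.03], [0, 0, 0.035], [0, 0, 0.04], [0, 0, 0.045], [0, 0, 0.05], [0, 0, 0.05]], gripper=[1, 1, 1, 1, 1, 1, 1, 1, 1, 1])

```text
clock: 19.2
position: [568.4, 91.6, 65.3]
orientation: [0.827, 0.562, -0.0, -0.0]
force: [1.2, -0.4, -1.7]
opening: 12.7
grip_force: 58.5
```

drive_tool(dr=[[0, 0, 0], [0, 0, 0], [0, 0, 0], [0, 0, 0], [0, 0, 0], [0, 0, 0], [0, 0, 0], [0, 0, 0], [0, 0, 0], [0, 0, 0]], linear=[[0, 0, 0.003], [0, 0, 0.006], [0, 0, 0.009], [0, 0, 0.012], [0, 0, 0.012], [0, 0, 0.012], [0, 0, 0.012], [0, 0, 0.012], [0, 0, 0.012], [0, 0, 0.012]], gripper=[1, 1, 1, 1, 1, 1, 1, 1, 1, 1])

```text
clock: 20.45
position: [568.4, 91.6, 64.7]
orientation: [0.827, 0.562, 0.0, -0.0]
force: [-3.6, -0.5, 6.1]
opening: 12.7
grip_force: 59.9
```

drive_tool(dr=[[0, 0, 0], [0, 0, 0], [0, 0, 0], [0, 0, 0], [0, 0, 0], [0, 0, 0], [0, 0, 0], [0, 0, 0], [0, 0, 0], [0, 0, 0]], linear=[[0, 0, 0], [0, 0, 0], [0, 0, 0], [0, 0, 0], [0, 0, -0.05], [0, 0, -0.2], [0, 0, -0.4], [0, 0, -0.6], [0, 0, -0.8], [0, 0, -1]], gripper=[0.8, 0.6, 0.5, 0.5, 0.5, 0.5, 0.5, 0.5, 0.5, 0.5])

```text
clock: 21.7
position: [568.5, 91.7, 165.8]
orientation: [0.827, 0.562, 0.0, -0.0]
force: [0.2, -0.3, 0.1]
opening: 42.4
grip_force: 0.0
```

Run:
```python
from h import *
m=env.camera_model("wrist");im=env.capture("wrist"); w=env.capture("scene")
print(yaw(),env.read_state()["position"],env.read_state()["opening"])
cv2.imwrite("pics/w5.png",np.hstack([cv2.resize(im,(400,300)),cv2.resize(w[150:350,220:487],(400,300))])[:,:,::-1])
cover(im,m,(150,60,480,440),8)
```

```text
68.32445607360482 [569.70428847  91.74196158 166.80662911] 42.44301986830352
cam [597. 162. 308.] hull [566.1 100.9] circle [568.6  91.5] rms 0.59
knob [314.  387.6] [[355.0, -23.3], [448.3, 106.9], [661.0, 22.5], [637.8, -133.9]] angle -21.629609494735583
lever [539.   18.6] ang -112.15940240043442 78.6689739584707
```

View pics/w5.png

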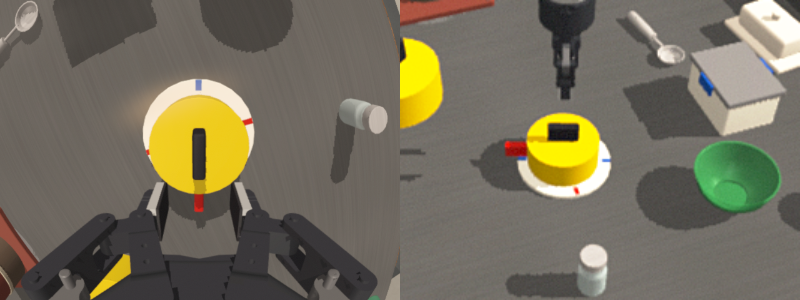

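The cover is down flat and released, with the lever at (199,203) in line with the blue mark. Its centre is at (568.6,91.5). Next I close the fingers and move down beside the lever on its counter-clockwise side.

drive_tool(dr=[[0, 0, 0], [0, 0, 0], [0, 0, 0], [0, 0, 0], [0, 0, 0], [0, 0, 0], [0, 0, 0], [0, 0, 0], [0, 0, 0], [0, 0, 0]], linear=[[-0.1, 0.05, 0], [-0.25, 0.1, 0], [-0.4, 0.17, 0], [-0.55, 0.24, 0], [-0.7, 0.3, 0], [-0.8, 0.36, 0], [-0.8, 0.36, 0.1], [-0.8, 0.36, 0.2], [-0.8, 0.36, 0.35], [-0.8, 0.36, 0.5]], gripper=[1, 1, 1, 1, 1, 1, 1, 1, 1, 1])

```text
clock: 23.05
position: [572.0, 4.5, 112.7]
orientation: [0.827, 0.562, -0.0, -0.0]
force: [0.3, -0.3, 0.1]
opening: -0.1
grip_force: 0.0
```

drive_tool(dr=[[0, 0, 0], [0, 0, 0], [0, 0, 0], [0, 0, 0], [0, 0, 0], [0, 0, 0], [0, 0, 0], [0, 0, 0], [0, 0, 0], [0, 0, 0]], linear=[[0, 0, 0.1], [0, 0, 0.2], [0, 0, 0.3], [0, 0, 0.4], [0, 0, 0.5], [0, 0, 0.6], [0, 0, 0.7], [0, 0, 0.8], [0, 0, 0.87], [0, 0, 0.88]], gripper=[1, 1, 1, 1, 1, 1, 1, 1, 1, 1])

```text
clock: 24.3
position: [572.1, 3.9, 25.6]
orientation: [0.827, 0.562, -0.0, -0.0]
force: [-0.4, 1.3, 0.1]
opening: -0.1
grip_force: 0.0
```

Run:
```python
from h import *
s=env.read_state();print(yaw(),s["position"],s["force"],s["opening"])
C=np.array([568.6,91.5]);a=np.radians(yaw());x=np.array([np.cos(a),np.sin(a)]);y=np.array([x[1],-x[0]])
p0=np.array([(s["position"][:2]-C)@x,(s["position"][:2]-C)@y]);print("p0",p0)
def arc(p0,ths,ss,r=80):
    for t,q in zip(np.radians(ths),ss):
        p=np.array([-r*np.cos(t)-q*np.sin(t),-r*np.sin(t)+q*np.cos(t)])-p0; print(round(np.degrees(t)/90,3),(p/100).round(3))
arc(p0,range(4,44,4),[30,26,22]+[20]*7)
print(); arc(np.array([-80,20.]),[4,8,12,16,20,24,27,29,30,30],[20]*10)
```

```text
68.32256963787174 [572.05847398   3.87555487  25.62744301] [-0.43824682  1.31600837  0.12139357] -0.13675645032225806
p0 [-80.14998845  35.58066578]
0.044 [-0.017 -0.112]
0.089 [-0.027 -0.21 ]
0.133 [-0.027 -0.307]
0.178 [-0.023 -0.384]
0.222 [-0.019 -0.441]
0.267 [-0.011 -0.498]
0.311 [ 0.001 -0.555]
0.356 [ 0.017 -0.61 ]
0.4 [ 0.037 -0.664]
0.444 [ 0.06  -0.717]

0.044 [-0.012 -0.056]
0.089 [-0.02  -0.113]
0.133 [-0.024 -0.171]
0.178 [-0.024 -0.228]
0.222 [-0.02  -0.286]
0.267 [-0.012 -0.343]
0.3 [-0.004 -0.385]
0.322 [ 0.003 -0.413]
0.333 [ 0.007 -0.427]
0.333 [ 0.007 -0.427]
```

drive_tool(dr=[[0, 0, 0.04], [0, 0, 0.09], [0, 0, 0.13], [0, 0, 0.18], [0, 0, 0.22], [0, 0, 0.27], [0, 0, 0.31], [0, 0, 0.36], [0, 0, 0.4], [0, 0, 0.44]], linear=[[-0.02, -0.11, 0], [-0.03, -0.21, 0], [-0.03, -0.3, 0], [-0.02, -0.38, 0], [-0.02, -0.44, 0], [-0.01, -0.5, 0], [0, -0.55, 0], [0.02, -0.61, 0], [0.04, -0.66, 0], [0.06, -0.72, 0]], gripper=[1, 1, 1, 1, 1, 1, 1, 1, 1, 1])

```text
clock: 25.55
position: [508.3, 36.2, 26.6]
orientation: [0.969, 0.247, 0.001, 0.0]
force: [2.1, 0.3, 0.0]
opening: 0.2
grip_force: 0.6
```

Run:
```python
from h import *
s=env.read_state();print(yaw(),s["position"],s["force"])
C=np.array([568.6,91.5])
m=env.camera_model("wrist");im=env.capture("wrist");w=env.capture("scene")
cv2.imwrite("pics/w6.png",np.hstack([cv2.resize(im,(400,300)),cv2.resize(w[150:350,220:487],(400,300))])[:,:,::-1])
t=env.capture("top")
for n,I,b in(("top",t,(285,200,352,285)),("scene",w,(270,220,370,290))):
    for a,c,_ in blobs(masks(I)["red"],b,8):
        p=ray(n,c,44)[:2];v=p-C;print(n,a,c.round(1),p.round(1),np.degrees(np.arctan2(v[1],v[0]))%360,np.hypot(*v))
```

```text
28.59945747521061 [508.29036494  36.18418067  26.639693  ] [2.0830968  0.2970099  0.03637071]
scene 23 [306.4 233.2] [510.4  53.8] 212.9639468391111 69.34406500277751
scene 8 [337.2 276.6] [663.6  74.3] 349.7502261264878 96.56498239749585
```

View pics/w6.png

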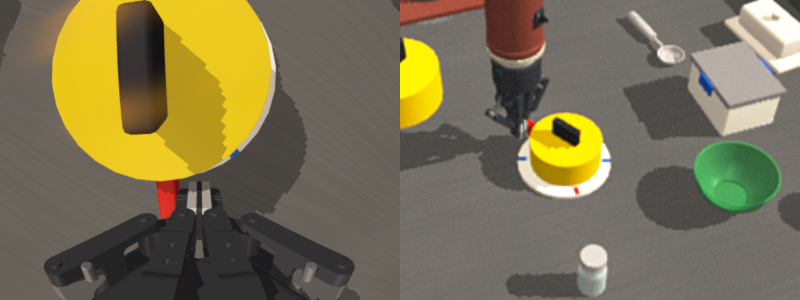

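The lever follows the closed fingers: it shows at (167,197) in the wrist view, about halfway. Continuing the arc.

drive_tool(dr=[[0, 0, 0.04], [0, 0, 0.09], [0, 0, 0.13], [0, 0, 0.18], [0, 0, 0.22], [0, 0, 0.25], [0, 0, 0.28], [0, 0, 0.3], [0, 0, 0.3], [0, 0, 0.3]], linear=[[-0.01, -0.06, 0], [-0.02, -0.11, 0], [-0.02, -0.17, 0], [-0.02, -0.23, 0], [-0.02, -0.29, 0], [-0.015, -0.32, 0], [-0.01, -0.36, 0], [0, -0.385, 0], [0, -0.385, 0], [0, -0.385, 0]], gripper=[1, 1, 1, 1, 1, 1, 1, 1, 1, 1])

```text
clock: 26.95
position: [489.0, 69.6, 26.1]
orientation: [1.0, 0.015, -0.0, 0.0]
force: [-1.4, -3.0, 1.4]
opening: 0.1
grip_force: 1.4
```

```bash
cat > c.py <<'E'
from h import *
s=env.read_state();print(yaw(),s["position"],s["force"],s["torque"])
a=np.radians(yaw());C=np.array([568.6,91.5]);x=np.array([np.cos(a),np.sin(a)]);y=np.array([x[1],-x[0]]);d=s["position"][:2]-C;print("p",d@x,d@y)
for n,b in(("top",(285,200,352,285)),("scene",(270,215,370,290)),("wrist",(150,200,450,450))):
    m=env.camera_model(n);I=env.capture(n)
    for q,c,_ in blobs(masks(I)["red"],b,6):
        p=ray(n,c,44,m)[:2];v=p-C;print(n,q,c.round(1),p.round(1),np.degrees(np.arctan2(v[1],v[0]))%360,np.hypot(*v))
    cv2.imwrite(f"pics/last_{n}.png",I[:,:,::-1])
E
python3 c.py
```

```text
1.7669510772702621 [489.03247676  69.62205712  26.0910881 ] [-1.41648362 -2.97132673  1.38931175] [-0.63093486  0.31516838  0.00850555]
p -80.20427928995954 19.414137192267432
scene 19 [316.5 224.5] [490.4  87.3] 183.06759947563995 78.31915432910233
scene 8 [337.2 276.6] [663.6  74.3] 349.7502261264878 96.56498239749585
wrist 1673 [267.3 315.8] [495.3  89.5] 181.532318707093 73.3709614744925
```

drive_tool(dr=[[0, 0, 0.01], [0, 0, 0.02], [0, 0, 0.03], [0, 0, 0.04], [0, 0, 0.05], [0, 0, 0.06], [0, 0, 0.06], [0, 0, 0.06], [0, 0, 0.06], [0, 0, 0.06]], linear=[[0, -0.01, 0], [0, -0.02, 0], [0, -0.03, 0], [0, -0.04, 0], [0, -0.05, 0], [0, -0.06, 0], [0, -0.07, 0], [0, -0.08, 0], [0, -0.08, 0], [0, -0.08, 0]], gripper=[1, 1, 1, 1, 1, 1, 1, 1, 1, 1])

```text
clock: 28.35
position: [487.9, 77.2, 25.8]
orientation: [0.999, -0.032, -0.001, 0.0]
force: [-5.4, -6.0, 1.4]
opening: 0.3
grip_force: 3.1
```

```bash
python3 c.py
```

```text
-3.724536597031209 [487.91528246  77.17852335  25.81167344] [-5.36310231 -6.00172277  1.37403191] [-1.26965181  1.11192664  0.14272797]
p -79.58398446813251 19.53247947587843
scene 18 [319.2 223.4] [489.3  95. ] 177.44982753098057 79.34916743329501
scene 8 [337.2 276.6] [663.6  74.3] 349.7502261264878 96.56498239749585
wrist 1413 [267.6 319.6] [494.5  96.5] 176.17104667832965 74.22489157302077
```

drive_tool(dr=[[0, 0, 0], [0, 0, 0], [0, 0, 0], [0, 0, 0], [0, 0, 0], [0, 0, 0], [0, 0, 0], [0, 0, 0], [0, 0, 0], [0, 0, 0]], linear=[[0, -0.003, 0], [0, -0.006, 0], [0, -0.009, 0], [0, -0.012, 0], [0, -0.015, 0], [0, -0.015, 0], [0, -0.015, 0], [0, -0.015, 0], [0, -0.015, 0], [0, -0.015, 0]], gripper=[1, 1, 1, 1, 1, 1, 1, 1, 1, 1])

```text
clock: 29.75
position: [487.8, 77.8, 25.8]
orientation: [0.999, -0.033, -0.001, 0.001]
force: [-6.8, -9.0, 2.4]
opening: -0.0
grip_force: 4.6
```

drive_tool(dr=[[0, 0, 0], [0, 0, 0], [0, 0, 0], [0, 0, 0], [0, 0, 0], [0, 0, 0], [0, 0, 0], [0, 0, 0], [0, 0, 0], [0, 0, 0]], linear=[[0, -0.005, 0], [0, -0.01, 0], [0, -0.015, 0], [0, -0.02, 0], [0, -0.025, 0], [0, -0.03, 0], [0, -0.03, 0], [0, -0.03, 0], [0, -0.03, 0], [0, -0.03, 0]], gripper=[1, 1, 1, 1, 1, 1, 1, 1, 1, 1])

```text
clock: 31.0
position: [487.7, 78.4, 25.8]
orientation: [0.999, -0.034, -0.001, 0.002]
force: [-8.0, -17.6, 5.3]
opening: -0.0
grip_force: 8.7
```

```bash
python3 c.py
```

```text
-3.8693768358669915 [487.71908679  78.44601524  25.81863914] [ -8.00791773 -17.59874211   5.33061173] [-3.46785681  1.64541372  0.13622336]
p -79.81563469859097 18.48223736643042
scene 17 [319.6 223.1] [488.6  96.4] 176.47067362115408 80.14958496804485
scene 8 [337.2 276.6] [663.6  74.3] 349.7502261264878 96.56498239749585
wrist 1359 [268.1 319.9] [494.3  97.6] 175.31534608598125 74.58690933344226
```

The lever is against its stop: force rose to 18 N with no further motion, and its angle is about 176°, matching the red mark at 175.8°. Backing off and rising.

drive_tool(dr=[[0, 0, 0], [0, 0, 0], [0, 0, 0], [0, 0, 0], [0, 0, 0], [0, 0, 0], [0, 0, 0], [0, 0, 0], [0, 0, 0], [0, 0, 0]], linear=[[0, 0.02, 0], [0, 0.05, 0], [-0.03, 0.1, 0], [-0.05, 0.15, 0], [-0.05, 0.2, 0], [-0.05, 0.25, -0.1], [-0.05, 0.25, -0.3], [-0.05, 0.25, -0.55], [-0.05, 0.25, -0.8], [-0.05, 0.25, -1]], gripper=[1, 1, 1, 1, 1, 1, 1, 1, 1, 1])

```text
clock: 32.4
position: [483.0, 57.2, 127.5]
orientation: [0.999, -0.033, 0.0, 0.0]
force: [-0.3, 0.5, 0.1]
opening: 0.1
grip_force: 0.0
```

drive_tool(dr=[[0, 0, 0], [0, 0, 0], [0, 0, 0], [0, 0, 0], [0, 0, 0], [0, 0, 0], [0, 0, 0], [0, 0, 0], [0, 0, 0], [0, 0, 0]], linear=[[0, 0.1, -0.1], [0, 0.2, -0.2], [0, 0.3, -0.3], [0, 0.4, -0.4], [0, 0.5, -0.5], [0, 0.6, -0.5], [0, 0.7, -0.5], [0, 0.8, -0.5], [0, 0.8, -0.5], [0, 0.8, -0.5]], gripper=[1, 1, 1, 1, 1, 1, 1, 1, 1, 1])

```text
clock: 33.65
position: [477.4, -21.9, 176.0]
orientation: [0.999, -0.032, -0.0, 0.0]
force: [0.3, -0.1, -1.1]
opening: 0.2
grip_force: 0.0
```

```bash
python3 c.py
python3 - <<'E'
import cv2,numpy as np
a=cv2.imread("pics/last_wrist.png");b=cv2.imread("pics/last_scene.png")
cv2.imwrite("pics/fin.png",np.hstack([cv2.resize(a,(400,300)),cv2.resize(b[150:350,220:487],(400,300))]))
E
```

```text
-3.672063287853489 [477.39178441 -21.93812022 176.03794157] [ 0.29411578 -0.13863798 -1.07554816] [0.02182963 0.00556205 0.05003952]
p -83.75573476782132 119.04672445097647
top 31 [316.5 256.4] [489.5  95.8] 176.92000022300778 79.18346344509524
scene 24 [318.4 223.3] [488.1  93.2] 178.77374732667332 80.53535701694804
scene 8 [337.2 276.6] [663.6  74.3] 349.7502261264878 96.56498239749585
wrist 703 [175.2 219.7] [491.7  92.2] 179.45326978184332 76.90236720040495
```

View pics/fin.png

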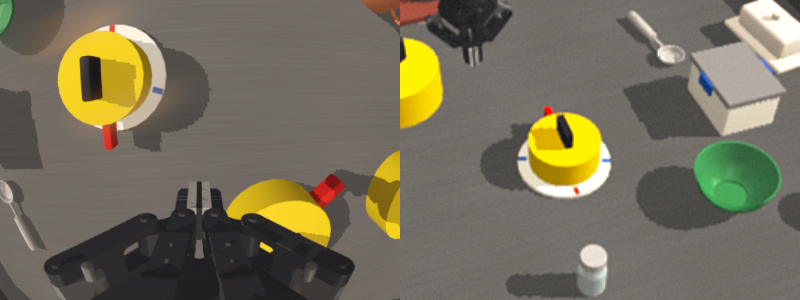

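The cover is seated with its lever at the red mark. The angle reads 177–179° from this oblique view, which is ambiguous, so I'll check it from directly above.

drive_tool(dr=[[0, 0, 0], [0, 0, 0], [0, 0, 0], [0, 0, 0], [0, 0, 0], [0, 0, 0], [0, 0, 0], [0, 0, 0], [0, 0, 0], [0, 0, 0]], linear=[[0, -0.1, -0.1], [0, -0.2, -0.2], [0.1, -0.3, -0.2], [0.2, -0.4, -0.2], [0.3, -0.5, -0.2], [0.4, -0.6, -0.2], [0.4, -0.7, -0.2], [0.4, -0.8, -0.2], [0.4, -0.9, -0.2], [0.4, -1, -0.2]], gripper=[1, 1, 1, 1, 1, 1, 1, 1, 1, 1])

```text
clock: 35.05
position: [523.6, 76.1, 196.3]
orientation: [0.999, -0.032, 0.0, -0.0]
force: [-0.5, 0.4, 0.1]
opening: 0.5
grip_force: 0.0
```

drive_tool(dr=[[0, 0, 0], [0, 0, 0], [0, 0, 0], [0, 0, 0], [0, 0, 0], [0, 0, 0], [0, 0, 0], [0, 0, 0], [0, 0, 0], [0, 0, 0]], linear=[[0, -0.1, 0], [0, -0.19, 0], [0, -0.19, 0], [0, -0.19, 0], [0, -0.19, 0], [0, -0.19, 0], [0, -0.19, 0], [0, -0.19, 0], [0, -0.19, 0], [0, -0.19, 0]], gripper=[1, 1, 1, 1, 1, 1, 1, 1, 1, 1])

```text
clock: 36.3
position: [525.0, 94.1, 196.1]
orientation: [0.999, -0.032, -0.0, 0.0]
force: [-0.3, -0.2, -0.2]
opening: -0.3
grip_force: 0.0
```

Run:
```python
from h import *
print(yaw(),env.read_state()["position"])
m=env.camera_model("wrist");im=env.capture("wrist");cv2.imwrite("pics/w9.png",im[:,:,::-1])
cover(im,m,(150,60,500,420),8)
for k in("red","blue"):
  for a,c,l in blobs(masks(im)[k],(150,60,500,420),15)[:4]:
    r=cv2.minAreaRect(np.argwhere(l)[:,::-1].astype(np.float32))
    print(k,a,c.round(1),[np.round(ray("wrist",c,z,m)[:2],1) for z in(8,44)],np.round([ray("wrist",u,44,m)[:2] for u in cv2.boxPoints(r)],0).tolist())
```

```text
-3.6740236442978884 [524.97804087  94.10498871 196.10599127]
cam [601.  89. 338.] hull [569.9  95.8] circle [569.6  92.6] rms 0.54
knob [321.4 379.5] [[489.3, 230.6], [470.8, -47.7], [320.5, -76.8], [346.2, 274.9]] angle -93.79728802678332
lever [491.3  96.7] ang 177.01748771698064 78.38265796634342
red 422 [318.1 259.7] [array([477.9,  97.6]), array([491.3,  96.7])] [[506.0, 101.0], [505.0, 90.0], [477.0, 92.0], [478.0, 103.0]]
red 89 [317.9  86.9] [array([636.5,  87.5]), array([632.6,  87.7])] [[637.0, 90.0], [637.0, 85.0], [628.0, 86.0], [628.0, 90.0]]
blue 39 [392.7 189.3] [array([541.3,  25.5]), array([547.8,  32.5])] [[546.0, 35.0], [551.0, 34.0], [549.0, 29.0], [544.0, 31.0]]
```

View pics/w9.png

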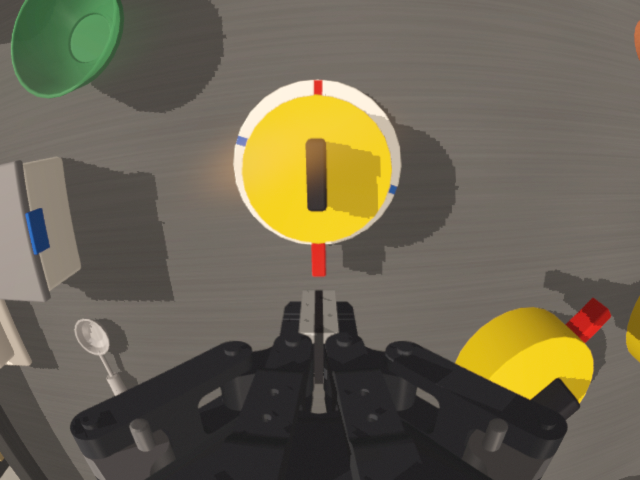

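The overhead view shows the lever at (318,260) in line with the knob and the opposite red mark at (318,87), with the plate even all round. It is home, so I'm handing in.

```bash
python3 -c "
from station import env
print(env.sign_off())"
```

```text
the job is handed in; nothing more can be done
None
```

I put the smallest cover on the base with its lever over a blue mark, let go, pushed the lever clockwise to its stop at the red mark (within about 1° by camera), and handed the job in at about 36 s.

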